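# Stand the keeled-over tin back up and tip the parts box shut

## Task

The grey plastic tin has keeled over across the mouth of the open acrylic parts box, so the box cannot be shut. First push the tin's top back with the fingertips, gently, until it stands upright on its own base on the spot where its foot is, and let go of it; then push the lid over from behind so that it tips fully shut. Only push: do not grip, lift or carry the tin or the lid, do not shove the tin along or knock it over, and leave the wrench, the pressure gauge, the scraper and the tire lever where they lie.

Things in the scene. Friction and masses are not known exactly. Their poses are not given: they have to be found in the camera images.
- tin: Tall closed grey plastic tin with a pale blank label band: a block 80 (own x) x 60 (own y) x 170 mm (own z), 0.3 to 0.6 kg, loose. Origin: centre of its underside; z runs up its length. Starts leaning 33 to 42 degrees to its own -y, that face resting on the rim of the box's left (+y) wall. Balance point: 19 degrees; past that it drops onto its base; pushed fast it rocks over the other way.
- tin_edge (a point): Middle of the tin's top edge on the side towards the box (own -y side, 170 mm up), hanging over the box's mouth: the edge to push on, towards the box's +y. 0.5 to 1.5 N there tilts the tin. Shares the tin's axes.
- tin_heel (a point): Middle of the tin's bottom edge on the side towards the box (own -y side): the edge it leans on and turns about, 170 mm straight below tin_edge when it stands. It should stay about where it is (within 40 mm).
- box: Clear acrylic parts box screwed to the shelf (cannot move), 120 (own x) x 200 (own y) x 70 mm high, walls 4 mm, two dividers, grey edge trim. Origin: centre of its underside, on top of the pine shelf, which is 18 mm above the work surface. Own +x points away from the robot to the hinge side; +y to the side where the tin is.
- lid (a joint): Angle in rad of the box's clear lid, hinged on the box's far (own +x) top rim: 0 fully shut, 1.57 straight up, at the start 1.68 to 1.95 (open, leaning away from the robot), stop at 2.05. The hinge is a little stiff: the lid stays where left above about 1.15 rad and falls shut by itself below that. Under 1 N near its free edge moves it.
- lid_hinge (a point): Middle of the lid's hinge line, on the box's far top rim (70 mm above the shelf).
- lid_edge (a point): Middle of the lid's free edge, 120 mm from the hinge line. The lid is a flat plate 120 x 200 x 4 mm with a grey edge trim; push on its back (the side away from the robot).
- wrench: Bystander: chrome wrench, 170 mm long, lying flat to the right (own -y side) of the box. Origin: centre of its underside.
- gauge: Bystander: round tyre pressure gauge lying face up beyond the tin (farther along the box's +y), 54 mm across, 30 mm high, with a 45 mm metal stem. Origin: centre of the dial's underside.
- scraper: Bystander: stainless scraper 190 mm long, 55 mm wide, 16 mm high, lying flat in front of or behind the box. Origin: underside, near the middle.
- tire_lever: Bystander: orange plastic tire lever 125 x 17 mm, 9 mm high, lying flat behind or in front of the box. Origin: centre of its underside.

How it is judged:
On the way, in this order (a step that is already met when the one before it is completed fails the run):
1. the tin stands upright on its base and is let go, the lid still open (angle between tin's own z axis and vertical below 0.05 rad and height (world z) of tin below 0.024 m and linear speed of tin below 0.02 m/s and contact force between the fingers and tin below 0.1 N and value of joint lid above 1.2 rad), for 0.3 s.
2. the lid is fully shut (value of joint lid below 0.05 rad), for 0.2 s.
At the end, for the whole second after the job is handed in: The tin stands upright (within 0.05 rad) and at rest on the shelf, its box-side bottom edge within 40 mm of where it began; the lid is shut (under 0.05 rad); wrench, gauge, scraper and tire lever lie within 20 mm of where they were (angle between tin's own z axis and vertical below 0.05 rad and height (world z) of tin below 0.024 m and linear speed of tin below 0.02 m/s and contact force between the fingers and tin below 0.1 N and distance of tin_heel from where it was at the start of the episode below 0.04 m and value of joint lid below 0.05 rad and distance of each of wrench, gauge, scraper, tire_lever from where it was at the start of the episode below 0.02 m); the robot touches nothing.
It fails at once if the tin is lifted off the shelf or knocked down flat (height (world z) of tin above 0.045 m).
It fails at once if the tin is gripped or shoved hard (over 18 N) (contact force between the fingers and tin above 18 N).
It fails at once if the lid is gripped or forced (over 30 N) (contact force between the fingers and lid above 30 N).
It fails at once if the tin is carried or shoved along (distance of tin_heel from where it was at the start of the episode above 0.06 m).
It fails at once if the wrench, gauge, scraper or tire lever is disturbed (distance of any of wrench, gauge, scraper, tire_lever from where it was at the start of the episode above 0.02 m).
It also fails if it takes over 48 s, if anything falls off the work surface, if the arm or the gripper's body presses on something with over 40 N, if the wrist force passes 120 N, or if a joint passes its speed limit or range.

## Robot

A 7-joint arm with a two-finger parallel gripper is mounted at the origin on the work surface. World frame = base frame: x ahead of the robot, y to its left, z up, the work surface at z = 0. Lengths are in m, angles in rad, forces in N, time in s.
With the tool pointing down it reaches from about 0.35 to 0.9 m from the base axis. Payload 8.1 kg.
Tool frame: the origin (TCP) lies at the very end of the fingers, on their centre line; the grasp point (between the pads) lies 19 mm behind it; z points along the fingers, y is the direction in which the jaws open and shut (so a half turn about z gives the same grasp; the last joint's range is limited). The gripper opens to 92 mm and grips with 3 to 60 N. Pads are 19 mm wide; open, the fingers measure 130 mm over their backs; the gripper's body (75 mm by 190 mm) begins 47 mm behind the grasp point.
Start: joints at [-1.255, 0.434, 0.025, 1.573, -0.012, 1.134, -0.075], TCP at [0.254, 0.571, 0.227] pointing down, gripper open.
Joint ranges: [-2.62, 2.62], [-0.44, 2.09], [-1.27, 1.32], [0.08, 2.57], [-1.32, 4.46], [0.12, 2], [-2.74, 2.74]. Speed limits (rad/s): [2.22, 2.22, 3.01, 3.01, 3.14, 3.14, 3.14].

## Interface

Orientations are given as a unit quaternion [w, x, y, z].
In Python, from plant import status, snapshot, workorder gives the robot as it stands.
- The arm moves only by the tool servo_tool, never from a script. Its argument "targets" is a list of rows, each a list of 3 entries, a list of its own where there are three numbers: the shift along the tool's x, y, z in mm, then the turn about the tool's z in degrees, then the finger opening in mm, from 0 to 91.8. A call has 1 to 12 rows; each row is the pose to reach, as a shift and turn from the pose commanded when the call began, along the tool's axes at that moment; what a row does not reach only later rows make up. A row lasts 1/12 s, in which the tool goes at most 41.7 mm and 7.16 degrees, less where a joint would pass 70% of its speed; a pose out of reach is approached as far as the arm can. A call with a gripper value outside its range is refused whole. The fingers move at their own pace and stop on an object; "squeeze" is the grip in N (left out, the last holds). Time passes only in rows, so rows that repeat a pose let the fingers close. It gives the time, the measured TCP pose, the force and the opening at its end, in the units of the state.
- status.observe(): the state, without advancing time (a new reading comes with each control period).
- snapshot(name): name is "scene" or "side" or "wrist"; returns a dict with "image" (420x560x3 uint8, red, green, blue), "camera_matrix" (3x3 intrinsics, pixels), "cam_to_world" (4x4, takes a point from camera to world coordinates). Camera axes: x right, y down, z forward; pixel columns grow to the right and rows downward; lengths in m; the calibration is good to about 2 mm. A picture is of the moment at which its call begins. There is no depth.
- workorder.close_job(): hands the job in, once; it reports no verdict.
The state is a dict: "t": time; "q": joint angles; "joint_vel": joint speeds; "joint_efforts": joint torques, N m; "ee_pos": TCP position; "tool_rot": TCP orientation; "force": force on the tool from outside, world axes, zero at the start; "ft_torque": the same for the moment, N m; "gripper_width": finger opening in m.
Only numpy, scipy, OpenCV 4.12 (cv2) and the standard library are available. Lean on these libraries where they do the work, as an engineer would, in place of code of your own. Each camera call takes 0.05 s, during which the arm holds its last target.

## Working session

There is one attempt and no reset: what is moved stays moved. The work goes in short steps, Python scripts to look and compute and a tool call to move; the robot and the scene stay as the last step left them, time stands still between calls to the robot, and variables do not carry over. Pictures are saved under pics/ and viewed, and the job is handed in when it is done.

Besides the shell and the picture viewer there is one more tool, called after ">>>" as name([rows], argument=value, ...), one row to a line, values as JSON. servo_tool: Moves the arm, as the interface text tells. Its arguments: {"type":"object","properties":{"targets":{"type":"array"},"squeeze":{"type":"number"}},"required":["targets"]}

```bash
ls; mkdir -p pics
python3 - <<'E'
from plant import status, snapshot
import cv2
s=status.observe(); print(s)
for n in ("scene","side","wrist"):
    d=snapshot(n); cv2.imwrite(f"pics/{n}0.png",d["image"][:,:,::-1]); 
    print(n,d["camera_matrix"].round(1).tolist(),d["cam_to_world"].round(4).tolist())
    import pickle; pickle.dump(d,open(f"{n}0.pkl","wb"))
E
```

```text
pics
{'t': 0.0, 'q': array([-1.25458993,  0.43520676,  0.02496802,  1.5740817 , -0.01159424,
        1.13399871, -0.07507298]), 'joint_vel': array([ 9.15340451e-05,  1.73771490e-03,  1.48089398e-03, -2.59451234e-04,
       -3.13284058e-04, -2.87284520e-04,  2.69832059e-05]), 'joint_efforts': array([ 2.88835008e-05, -6.67855597e+01,  9.85022597e-01, -3.14459968e+01,
       -6.05361094e-02,  4.27544920e-02,  1.52232919e-04]), 'ee_pos': array([0.25401494, 0.57050132, 0.22596095]), 'tool_rot': array([-9.01164258e-05,  2.07893569e-01,  9.78151146e-01, -7.69556561e-04]), 'force': array([ 0.31082168,  0.71789111, -0.2387244 ]), 'ft_torque': array([-0.05333724, -0.03165293,  0.02942648]), 'gripper_width': 0.09177134883609994}
scene [[405.5, 0.0, 279.2], [0.0, 405.5, 206.1], [0.0, 0.0, 1.0]] [[-0.3016, 0.7704, -0.5618, 1.0139], [0.9534, 0.2493, -0.17, 0.1596], [0.0091, -0.5868, -0.8096, 0.8294], [0.0, 0.0, 0.0, 1.0]]
side [[464.3, 0.0, 276.7], [0.0, 464.3, 204.2], [0.0, 0.0, 1.0]] [[0.7363, -0.5274, 0.4238, 0.1682], [-0.6764, -0.5563, 0.4828, -0.4253], [-0.0189, -0.6421, -0.7664, 0.7678], [0.0, 0.0, 0.0, 1.0]]
wrist [[326.8, 0.0, 282.3], [0.0, 326.8, 207.0], [0.0, 0.0, 1.0]] [[0.4068, 0.8842, 0.2298, 0.1919], [0.9135, -0.3933, -0.1041, 0.5987], [-0.0017, 0.2522, -0.9677, 0.3846], [0.0, 0.0, 0.0, 1.0]]
```

View pics/scene0.png

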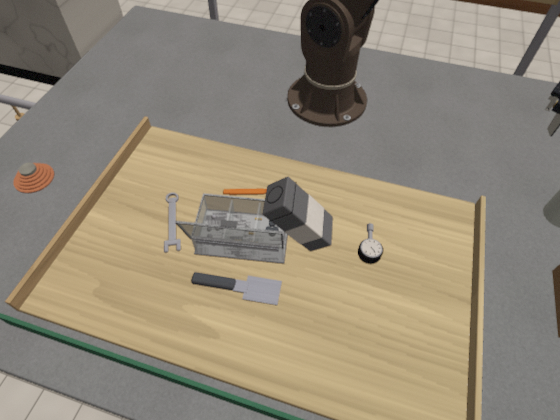

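View pics/side0.png

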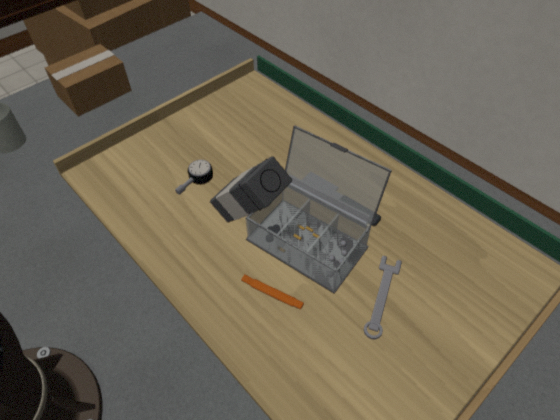

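View pics/wrist0.png

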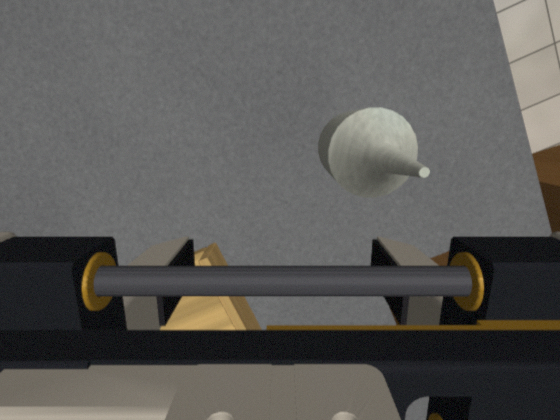

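The scene view shows the tin at about (298,215), leaning over the box's left wall. The box is at (243,230), the scraper behind it at (237,287) and the tire lever in front at (245,191). I'll zoom in to read exact corners.

Run:
```python
import cv2,pickle
for n,(x,y,w,h) in {"scene":(160,165,240,150),"side":(170,110,250,190)}.items():
    im=pickle.load(open(f"{n}0.pkl","rb"))["image"][y:y+h,x:x+w,::-1]
    k=800/w if 800/w*h<600 else 600/h
    k=3
    im=cv2.resize(im,None,fx=k,fy=k,interpolation=cv2.INTER_CUBIC)
    im=cv2.convertScaleAbs(im,alpha=1.4,beta=10)
    cv2.imwrite(f"pics/{n}0z.png",im)
```

```text
(no output)
```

View pics/scene0z.png

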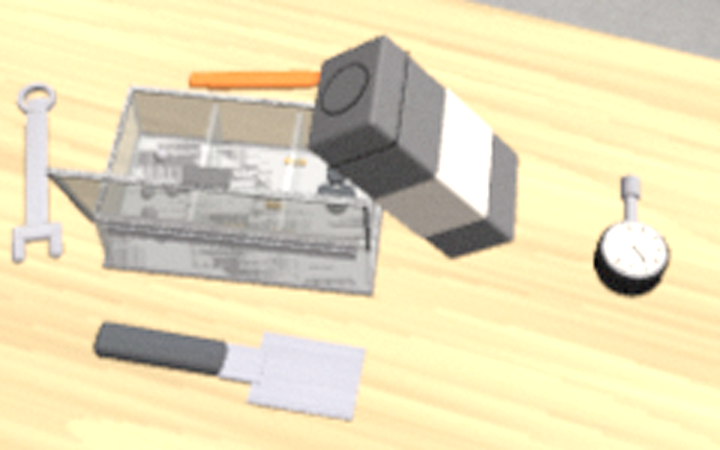

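View pics/side0z.png

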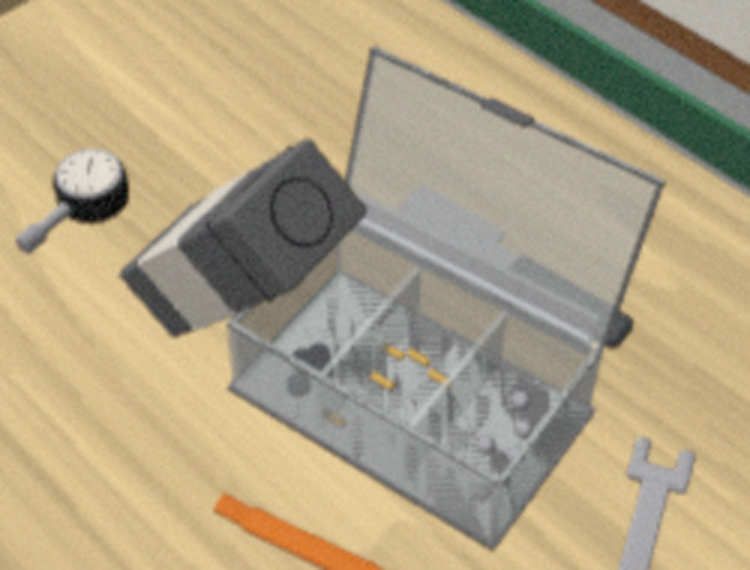

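Run:
```python
import cv2,pickle
a={"scene":(255,170,90,85,8),"side":(205,150,95,80,8)}
for n,(x,y,w,h,k) in a.items():
    im=pickle.load(open(f"{n}0.pkl","rb"))["image"][y:y+h,x:x+w,::-1]
    im=cv2.resize(im,None,fx=k,fy=k,interpolation=cv2.INTER_CUBIC)
    im=cv2.convertScaleAbs(im,alpha=1.8,beta=10)
    for i in range(0,w,10): cv2.putText(im,str(x+i),(i*k,10),0,.4,(0,0,255)); cv2.line(im,(i*k,12),(i*k,18),(0,0,255))
    for i in range(0,h,10): cv2.putText(im,str(y+i),(0,i*k+4),0,.4,(0,0,255))
    cv2.imwrite(f"pics/{n}0zz.png",im)
```

```text
(no output)
```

View pics/scene0zz.png

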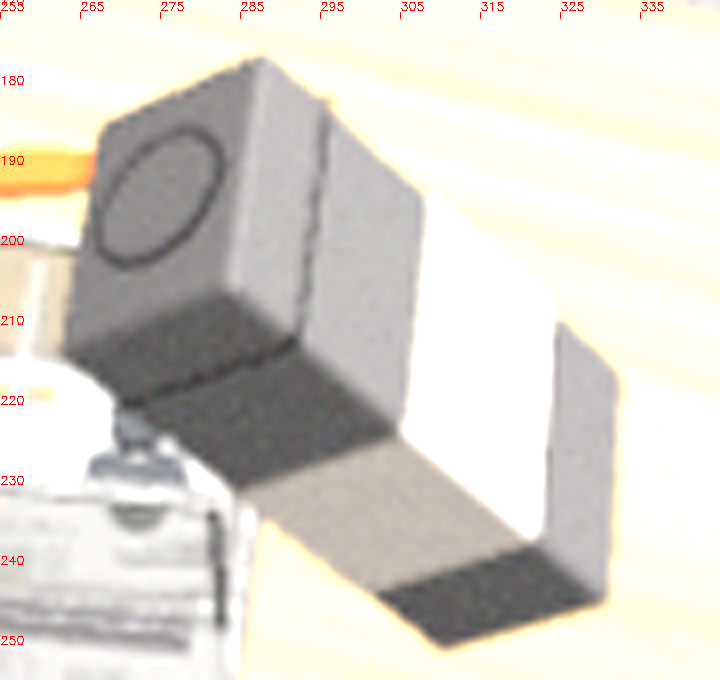

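View pics/side0zz.png

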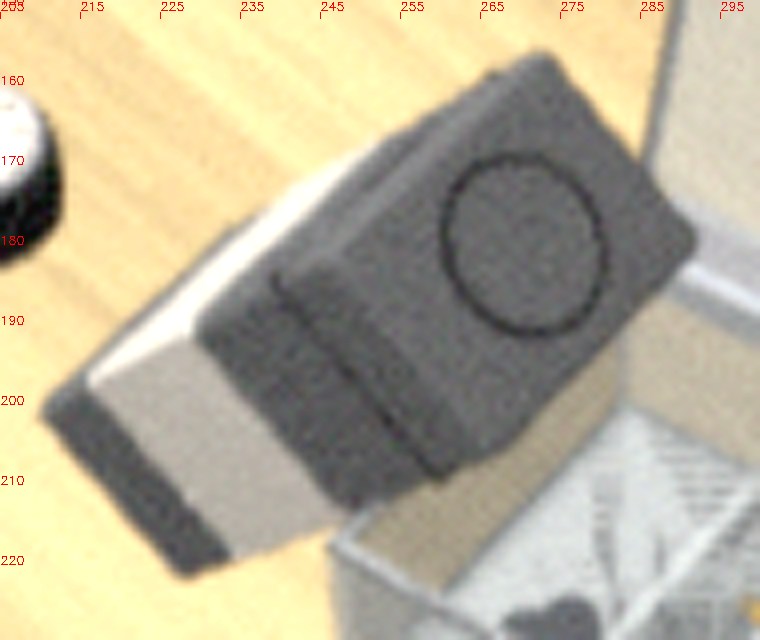

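```bash
cat > h.py <<'E'
import numpy as np,cv2,pickle
def cam(n,d=None):
    d=d or pickle.load(open(f"{n}0.pkl","rb")); return np.array(d["camera_matrix"]),np.array(d["cam_to_world"])
def ray(n,p,d=None):
    K,T=cam(n,d); v=T[:3,:3]@np.linalg.solve(K,[p[0],p[1],1.]); return T[:3,3],v/np.linalg.norm(v)
def onz(n,p,z,d=None):
    o,v=ray(n,p,d); return o+v*(z-o[2])/v[2]
def tri(ps,pd,ds=None,dd=None):
    o1,v1=ray("scene",ps,ds);o2,v2=ray("side",pd,dd)
    A=np.stack([v1,-v2],1); t=np.linalg.lstsq(A,o2-o1,rcond=None)[0]
    a,b=o1+v1*t[0],o2+v2*t[1]; return (a+b)/2,np.linalg.norm(a-b)
E
python3 - <<'E'
from h import *
np.set_printoptions(precision=4,suppress=True)
P={"A":((287.5,177.3),(246.5,182.5)),"B":((268,185.5),(265,207)),"C":((263.5,215),(291.5,180.5)),"D":((283.8,206.5),(272.5,157)),"G":((332,217.5),(210.5,201)),
"lidR":((176.7,222.3),(390.7,171.3)),"rimFR":((205,195),(335.7,270.7)) }
Q={}
for k,(s,d) in P.items():
    Q[k],e=tri(s,d);print(k,Q[k],"gap",round(e,4))
n=np.linalg.norm
print("AB",n(Q["A"]-Q["B"]),"AD",n(Q["A"]-Q["D"]),"AG",n(Q["A"]-Q["G"]), "BC",n(Q["B"]-Q["C"]))
z=Q["A"]-Q["G"]; print("tilt",np.degrees(np.arccos(z[2]/n(z))), "x ax",Q["D"]-Q["A"],Q["C"]-Q["B"])
for nm,p,zz in [("FLrim",(247.3,217.3),.088),("FRrim",(335.7,270.7),.088),("BRrim",(370,225.7),.088),("FLbot",(247.3,239.3),.018),("FRbot",(334,292.7),.018),("BRbot",(367,247),.018),("H heel-x",(228,222),.018)]:
    print(nm,onz("side",p,zz))
for nm,p in [("F heel+x",(310.5,250.5)),("BL bot",(284,263)),("BR bot",(195,254)),("scr blade cornerL",(240,295)),("R",(281,277)),("Rlow",(277,304.5)),("handle end",(192,275)),("gauge",(370,250)),("gauge stem",(370,226)),("wrench ring",(172,197)),("wr open",(172,250)),("lever l",(223,191)),("scr min",(215,275))]:
    print(nm,onz("scene",p,.018))
E
```

```text
A [0.4881 0.017  0.1805] gap 0.0013
B [ 0.4937 -0.0237  0.1449] gap 0.0003
C [ 0.5706 -0.0087  0.1444] gap 0.0018
D [0.5623 0.032  0.1808] gap 0.0011
G [0.4707 0.1226 0.0552] gap 0.0014
lidR [ 0.6711 -0.1446  0.1985] gap 0.0031
rimFR [ 0.5192 -0.1715  0.0826] gap 0.0031
AB 0.05433290230175606 AD 0.07576432745386401 AG 0.1647678763088685 BC 0.07826421156565892
tilt 40.525745373278 x ax [0.0743 0.015  0.0004] [ 0.0768  0.0149 -0.0005]
FLrim [0.4828 0.0173 0.088 ]
FRrim [ 0.5173 -0.1748  0.088 ]
BRrim [ 0.6335 -0.1524  0.088 ]
FLbot [0.4791 0.0203 0.018 ]
FRbot [ 0.5168 -0.1785  0.018 ]
BRbot [ 0.6371 -0.1541  0.018 ]
H heel-x [0.4785 0.0807 0.018 ]
F heel+x [0.5485 0.0954 0.018 ]
BL bot [0.5978 0.0471 0.018 ]
BR bot [ 0.6378 -0.1522  0.018 ]
scr blade cornerL [ 0.6996 -0.0197  0.018 ]
R [0.6327 0.051  0.018 ]
Rlow [0.6958 0.0619 0.018 ]
handle end [ 0.6879 -0.1366  0.018 ]
gauge [0.5054 0.2253 0.018 ]
gauge stem [0.44   0.2137 0.018 ]
wrench ring [ 0.5066 -0.2747  0.018 ]
wr open [ 0.6444 -0.2065  0.018 ]
lever l [ 0.4496 -0.1606  0.018 ]
scr min [ 0.6725 -0.0886  0.018 ]
```

```bash
cat >> h.py <<'E'
from scipy.spatial.transform import Rotation as R
a=np.radians(11.0); C=np.array([.558,-.067]); EX=np.array([np.cos(a),np.sin(a)]); EY=np.array([-np.sin(a),np.cos(a)])
def b2w(x,y,z): return np.r_[C+x*EX+y*EY,z]
def w2b(p): p=np.array(p); d=p[:2]-C; return np.r_[d@EX,d@EY,p[2]]
def rel(target,yaw_of_tooly=None):
    from plant import status
    s=status.observe(); w,x,y,z=s["tool_rot"]; r=R.from_quat([x,y,z,w])
    d=r.inv().apply(np.array(target)-s["ee_pos"])*1000
    ty=r.apply([0,1,0]); ang=np.degrees(np.arctan2(ty[1],ty[0]))
    print("t",round(s["t"],2),"ee",s["ee_pos"].round(4),"box",w2b(s["ee_pos"]).round(4),"F",s["force"].round(2),"w",round(s["gripper_width"],4))
    print("tool y yaw",ang.round(2),"shift mm",d.round(1))
    return d
E
python3 -c "
from h import *
rel(b2w(-.016,.010,.24)); print(b2w(-.016,.01,.24),w2b([.532,-.016,.145]),w2b([.5135,.088,.018]))"
```

```text
t 0.15 ee [0.2541 0.5706 0.2262] box [-0.1767  0.6839  0.2262] F [-0.26  0.09 -0.14] w 0.0917
tool y yaw 66.0 shift mm [-518.2 -459.9  -13.3]
[ 0.54038588 -0.06023667  0.24      ] [-0.01579105  0.05502402  0.145     ] [-0.01410702  0.16064321  0.018     ]
```

>>> servo_tool([
  [[-20,-18,-13],3,60],
  [[-42,-38,-13],8,40],
  [[-66,-58,-13],12,20],
  [[-90,-79,-13],17,0],
  [[-114,-100,-13],22,0],
  [[-138,-121,-13],27,0],
  [[-162,-143,-13],32,0],
  [[-186,-164,-13],37,0],
  [[-210,-185,-13],42,0],
  [[-234,-206,-13],47,0],
  [[-256,-226,-13],51,0],
  [[-270,-240,-13],55,0],
])

```text
t: 1.15
ee_pos: [0.4042, 0.2388, 0.2397]
tool_rot: [0.0, 0.638, 0.77, -0.0]
force: [-0.5, 0.9, 0.1]
gripper_width: 0.0163
```

```bash
python3 -c "
from h import *
rel(b2w(-.016,.010,.24))"
```

```text
t 1.15 ee [0.4042 0.2388 0.2397] box [-0.0926  0.3295  0.2397] F [-0.52  0.88  0.12] w 0.0163
tool y yaw 10.64 shift mm [-3.191e+02  7.860e+01 -1.000e-01]
```

>>> servo_tool([
  [[-20,6,0],0,0],
  [[-48,12,0],0,0],
  [[-80,20,0],0,0],
  [[-112,28,0],0,0],
  [[-144,36,0],0,0],
  [[-176,44,0],0,0],
  [[-208,52,0],0,0],
  [[-240,60,0],0,0],
  [[-272,68,0],0,0],
  [[-300,75,0],0,0],
  [[-316,79,0],0,0],
  [[-318,79,0],0,0],
])

```text
t: 2.15
ee_pos: [0.5422, -0.0593, 0.2397]
tool_rot: [0.001, 0.638, 0.77, -0.001]
force: [-0.6, -1.1, 0.5]
gripper_width: 0.0006
```

```bash
python3 -c "
from h import *
from plant import snapshot
rel(b2w(-.016,.010,.13))
for n in ('scene','side'):
  d=snapshot(n);cv2.imwrite(f'pics/{n}1.png',d['image'][:,:,::-1])"
```

```text
t 2.15 ee [ 0.5422 -0.0593  0.2397] box [-0.014   0.0106  0.2397] F [-0.6  -1.1   0.52] w 0.0006
tool y yaw 10.72 shift mm [ -0.4  -2.  109.7]
```

View pics/scene1.png

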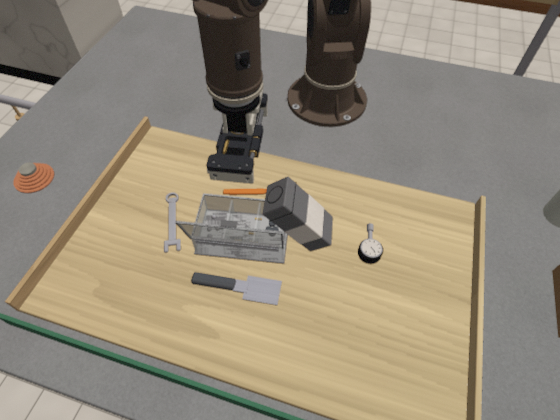

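View pics/side1.png

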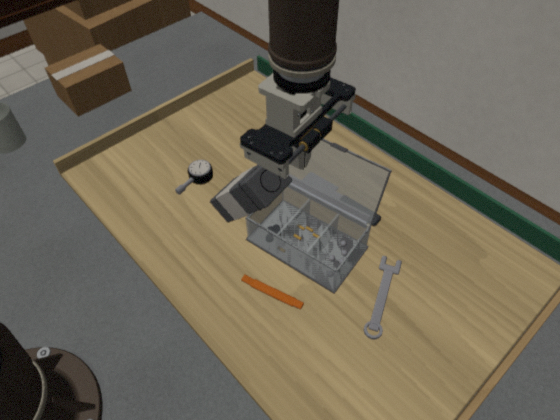

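>>> servo_tool([
  [[0,-1,10],0,0],
  [[0,-2,25],0,0],
  [[0,-2,40],0,0],
  [[0,-2,55],0,0],
  [[0,-2,70],0,0],
  [[0,-2,85],0,0],
  [[0,-2,98],0,0],
  [[0,-2,107],0,0],
  [[0,-2,110],0,0],
  [[0,-2,110],0,0],
])

```text
t: 3.08
ee_pos: [0.5388, -0.0546, 0.1289]
tool_rot: [-0.001, 0.636, 0.772, -0.0]
force: [-0.5, 0.3, -0.7]
gripper_width: 0.0005
```

```bash
python3 -c "
from h import *
from plant import snapshot
rel(b2w(-.016,.0455,.13))
for n in ('scene','side'):
  d=snapshot(n);im=d['image'][110:310,160:420,::-1];cv2.imwrite(f'pics/{n}2.png',cv2.resize(im,None,fx=3,fy=3,interpolation=2))"
```

```text
t 3.08 ee [ 0.5388 -0.0546  0.1289] box [-0.0165  0.0158  0.1289] F [-0.52  0.3  -0.67] w 0.0005
tool y yaw 11.07 shift mm [29.7  0.6 -1. ]
```

View pics/scene2.png

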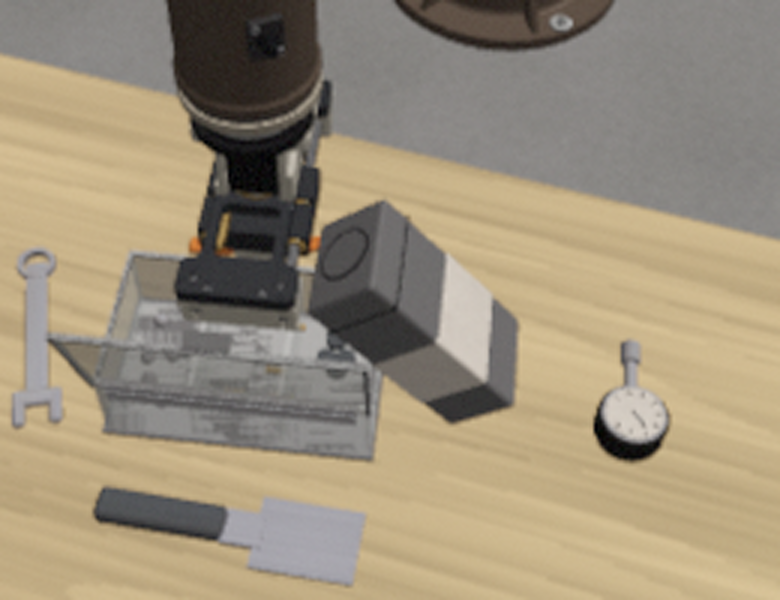

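View pics/side2.png

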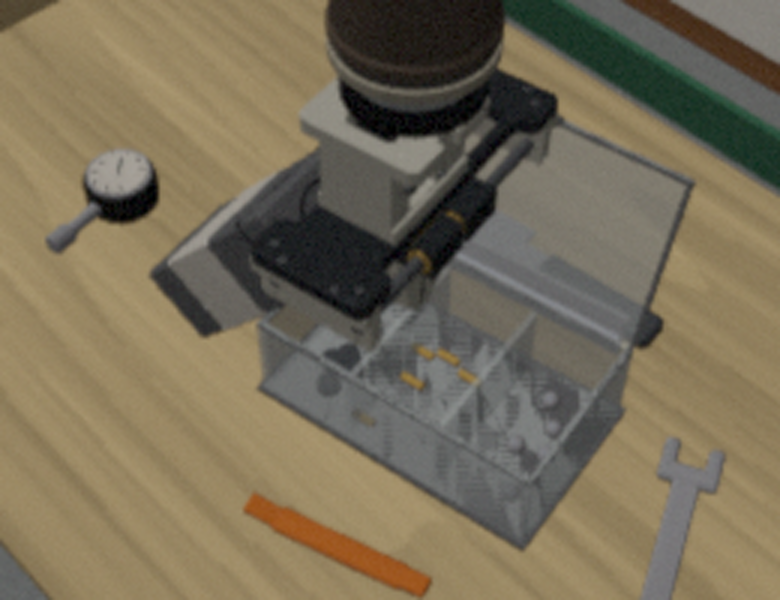

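>>> servo_tool([
  [[4,0,0],0,0],
  [[8,0,0],0,0],
  [[12,0,0],0,0],
  [[16,0,0],0,0],
  [[19,0,0],0,0],
  [[22,0,0],0,0],
  [[25,0,0],0,0],
  [[27,0,0],0,0],
  [[29,0,0],0,0],
  [[31,0,0],0,0],
  [[33,0,0],0,0],
  [[35,0,0],0,0],
])

```text
t: 4.18
ee_pos: [0.5328, -0.0211, 0.1297]
tool_rot: [-0.0, 0.636, 0.772, 0.0]
force: [-0.0, -1.7, 1.2]
gripper_width: 0.0002
```

```bash
cat > look.py <<'E'
import sys
from h import *
from plant import snapshot
i=sys.argv[1]
rel(b2w(-.016,.0455,.13))
ims=[]
for n in ('scene','side'):
  d=snapshot(n);pickle.dump(d,open(f'{n}_{i}.pkl','wb'));im=d['image'][110:310,160:420,::-1];ims.append(cv2.resize(im,None,fx=1.5,fy=1.5,interpolation=2))
cv2.imwrite(f'pics/both{i}.png',np.hstack(ims))
E
python3 look.py 3
```

```text
t 4.18 ee [ 0.5328 -0.0211  0.1297] box [-0.016   0.0499  0.1297] F [-0.05 -1.65  1.24] w 0.0002
tool y yaw 10.99 shift mm [-4.4  0.  -0.3]
```

View pics/both3.png

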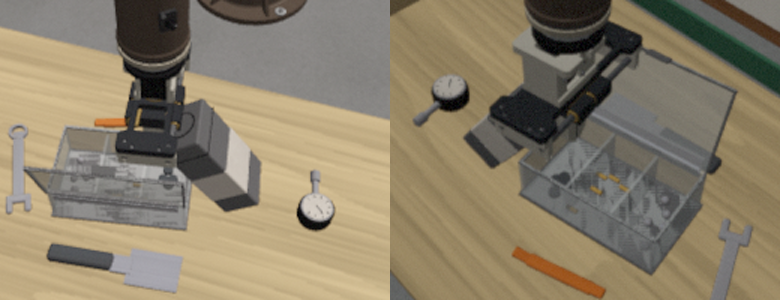

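Contact is made: about 1.7 N in -y. I'll push on along the arc.

>>> servo_tool([
  [[2,0,-1],0,0],
  [[4,0,-2],0,0],
  [[6,0,-4],0,0],
  [[8,0,-5],0,0],
  [[10,0,-6],0,0],
  [[12,0,-8],0,0],
  [[14,0,-9],0,0],
  [[16,0,-10],0,0],
  [[18,0,-11],0,0],
  [[20,0,-12],0,0],
  [[22,0,-13],0,0],
  [[24,0,-14],0,0],
])

```text
t: 5.28
ee_pos: [0.5282, 0.0026, 0.1438]
tool_rot: [-0.0, 0.636, 0.772, 0.0]
force: [0.4, 0.3, 1.2]
gripper_width: 0.0006
```

```bash
python3 look.py 4
```

```text
t 5.28 ee [0.5282 0.0026 0.1438] box [-0.016   0.074   0.1438] F [0.44 0.28 1.18] w 0.0006
tool y yaw 11.0 shift mm [-28.5  -0.   13.8]
```

View pics/both4.png

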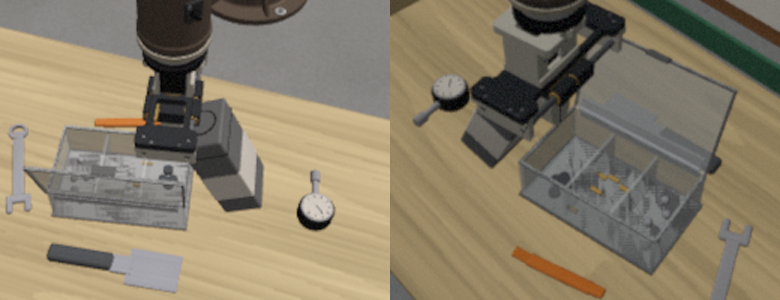

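```bash
cat > heel.py <<'E'
import sys
from h import *
i=sys.argv[1]
im=pickle.load(open(f'scene_{i}.pkl','rb'))['image'][170:270,250:360,::-1]
cv2.imwrite(f'pics/heel{i}.png',cv2.convertScaleAbs(cv2.resize(im,None,fx=5,fy=5,interpolation=2),alpha=1.6,beta=10))
E
python3 heel.py 4
```

```text
(no output)
```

View pics/heel4.png

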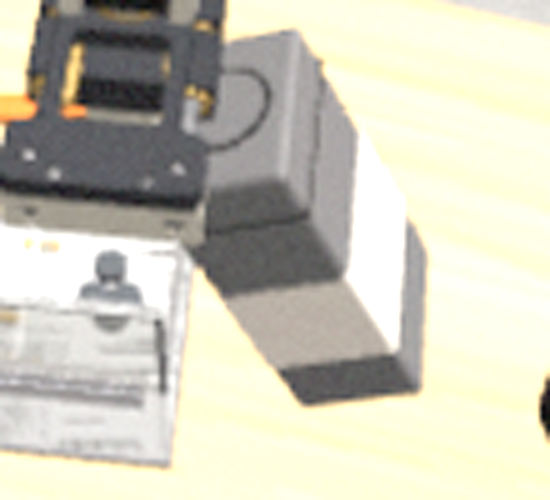

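>>> servo_tool([
  [[1.5,0,-1],0,0],
  [[3,0,-2],0,0],
  [[4.5,0,-3],0,0],
  [[6,0,-3],0,0],
  [[7.5,0,-4],0,0],
  [[9,0,-5],0,0],
  [[10.5,0,-5],0,0],
  [[12,0,-6],0,0],
  [[13.5,0,-7],0,0],
  [[15,0,-7],0,0],
  [[16,0,-8],0,0],
  [[17,0,-8],0,0],
])

```text
t: 6.38
ee_pos: [0.525, 0.0192, 0.1519]
tool_rot: [0.0, 0.636, 0.772, 0.0]
force: [0.0, -0.3, -0.0]
gripper_width: 0.0002
```

```bash
python3 look.py 5; python3 heel.py 5
```

```text
t 6.38 ee [0.525  0.0192 0.1519] box [-0.0159  0.0909  0.1519] F [ 0.03 -0.35 -0.05] w 0.0002
tool y yaw 11.0 shift mm [-45.4  -0.1  21.9]
```

View pics/heel5.png

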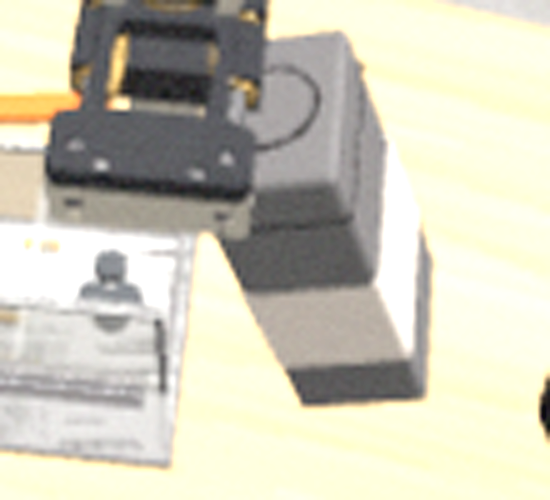

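>>> servo_tool([
  [[0.5,0,0],0,0],
  [[1,0,0],0,0],
  [[1.5,0,-1],0,0],
  [[2,0,-1],0,0],
  [[2.5,0,-1],0,0],
  [[3,0,-1],0,0],
  [[3.5,0,-1],0,0],
  [[4,0,-2],0,0],
  [[4.5,0,-2],0,0],
  [[5,0,-2],0,0],
  [[5,0,-2],0,0],
  [[5,0,-2],0,0],
])

```text
t: 7.48
ee_pos: [0.524, 0.024, 0.1537]
tool_rot: [0.0, 0.636, 0.772, 0.0]
force: [-0.5, 0.1, -0.8]
gripper_width: 0.0004
```

```bash
python3 look.py 6; python3 heel.py 6
```

```text
t 7.48 ee [0.524  0.024  0.1537] box [-0.016   0.0958  0.1537] F [-0.46  0.14 -0.82] w 0.0004
tool y yaw 11.0 shift mm [-50.3  -0.   23.7]
```

View pics/heel6.png

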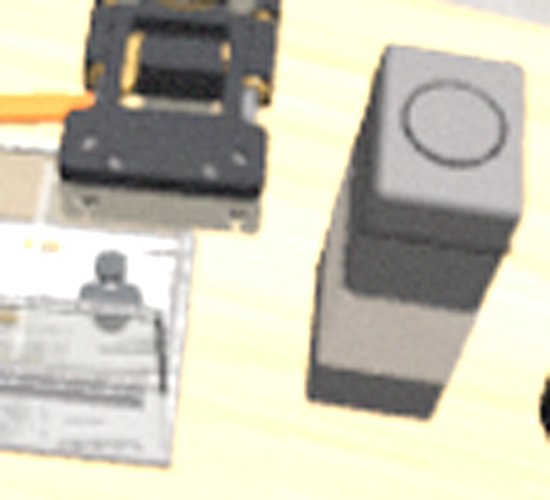

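The tin has dropped onto its base. I'll back off slightly, let it settle and check.

>>> servo_tool([
  [[-3,0,0],0,0],
  [[-8,0,0],0,0],
  [[-14,0,0],0,0],
  [[-20,0,0],0,0],
  [[-25,0,0],0,0],
  [[-25,0,0],0,0],
  [[-25,0,0],0,0],
  [[-25,0,0],0,0],
  [[-25,0,0],0,0],
  [[-25,0,0],0,0],
  [[-25,0,0],0,0],
  [[-25,0,0],0,0],
])

```text
t: 8.58
ee_pos: [0.5288, -0.0003, 0.1537]
tool_rot: [-0.0, 0.636, 0.772, 0.0]
force: [0.4, 0.7, 0.9]
gripper_width: 0.0005
```

```bash
python3 look.py 7; python3 heel.py 7
```

```text
t 8.58 ee [ 5.288e-01 -3.000e-04  1.537e-01] box [-0.016   0.071   0.1537] F [0.36 0.65 0.94] w 0.0005
tool y yaw 11.02 shift mm [-25.5  -0.   23.7]
```

View pics/heel7.png

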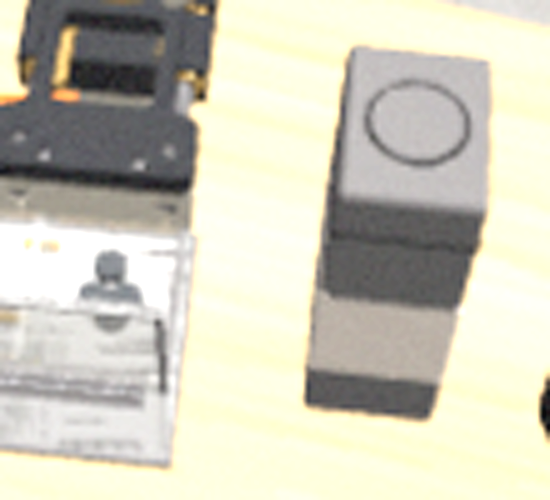

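View pics/both7.png

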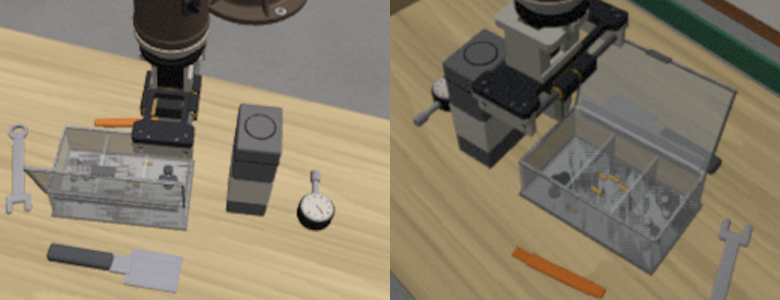

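>>> servo_tool([
  [[0,0,-6],0,0],
  [[0,0,-16],0,0],
  [[0,0,-30],0,0],
  [[0,0,-45],0,0],
  [[0,0,-60],0,0],
  [[0,0,-75],0,0],
  [[0,0,-90],0,0],
  [[0,0,-103],0,0],
  [[0,0,-110],0,0],
  [[0,0,-113],0,0],
  [[0,0,-113],0,0],
])

```text
t: 9.6
ee_pos: [0.5291, -0.0006, 0.2675]
tool_rot: [0.0, 0.636, 0.772, 0.001]
force: [-0.5, 0.1, -0.4]
gripper_width: 0.0001
```

```bash
python3 look.py 8; python3 heel.py 8; python3 -c "
from h import *
rel(b2w(.145,0,.265))"
```

```text
t 9.6 ee [ 0.5291 -0.0006  0.2675] box [-0.0157  0.0707  0.2675] F [-0.53  0.11 -0.37] w 0.0001
tool y yaw 11.0 shift mm [-25.2  -0.5 137.5]
t 9.7 ee [ 5.285e-01 -5.000e-04  2.663e-01] box [-0.0163  0.0709  0.2663] F [ 0.58  1.07 -0.26] w 0.0003
tool y yaw 11.0 shift mm [-70.9 161.3   1.2]
```

View pics/heel8.png

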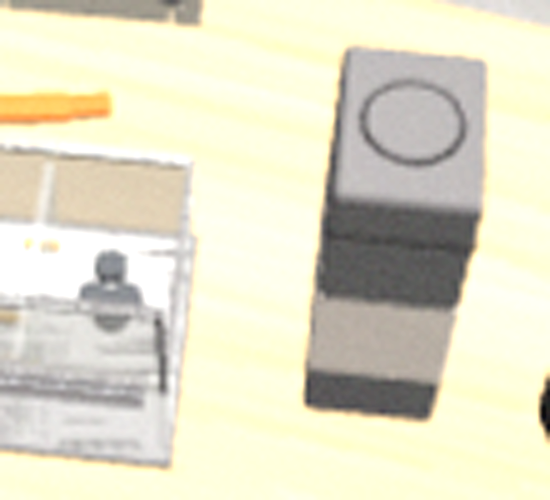

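View pics/both8.png

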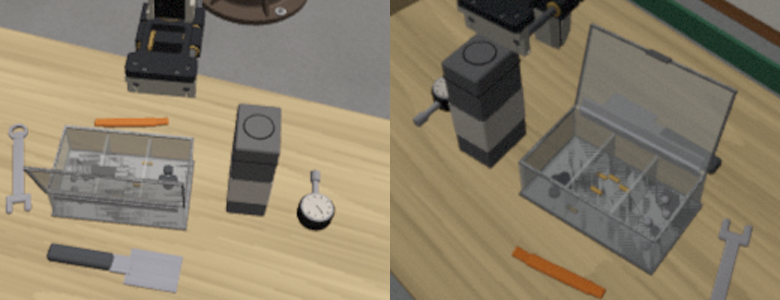

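```bash
python3 -c "
from h import *
c,e=tri((332.6,194.4),(220.7,145.3)); print(c,e,w2b(c))
for p in [(311,252),(336.5,253.6)]: print(w2b(onz('scene',p,.018)))
for p in [(317.4,210.6),(345.4,212),(320,179.4),(347,182.4)]: print(w2b(onz('scene',p,.188)))"
```

```text
[0.50945233 0.11646921 0.1874477 ] 0.0035390556191049476 [-0.01264813  0.1893617   0.1874477 ]
[0.0254952  0.16263691 0.018     ]
[0.02271709 0.22073176 0.018     ]
[0.0299079  0.16301627 0.188     ]
[0.02668967 0.21710727 0.188     ]
[-0.04926935  0.16367939  0.188     ]
[-0.04802893  0.21896952  0.188     ]
```

>>> servo_tool([
  [[-5,6,0],0,0],
  [[-12,20,0],0,0],
  [[-20,38,0],0,0],
  [[-28,57,0],0,0],
  [[-36,76,0],0,0],
  [[-44,95,0],0,0],
  [[-52,114,0],0,0],
  [[-60,132,0],0,0],
  [[-66,148,0],0,0],
  [[-70,158,0],0,0],
  [[-71,162,0],0,0],
  [[-71,162,0],0,0],
])

```text
t: 10.7
ee_pos: [0.7019, -0.0399, 0.2653]
tool_rot: [-0.0, 0.636, 0.772, -0.001]
force: [-0.4, 0.7, -0.4]
gripper_width: 0.0005
```

>>> servo_tool([
  [[0,0,6],0,0],
  [[0,0,16],0,0],
  [[0,0,28],0,0],
  [[0,0,40],0,0],
  [[0,0,52],0,0],
  [[0,0,64],0,0],
  [[0,0,76],0,0],
  [[0,0,86],0,0],
  [[0,0,93],0,0],
  [[0,0,95],0,0],
  [[0,0,95],0,0],
])

```text
t: 11.62
ee_pos: [0.7012, -0.0393, 0.1711]
tool_rot: [-0.0, 0.636, 0.772, -0.0]
force: [-0.3, 0.2, -0.5]
gripper_width: 0.0006
```

```bash
python3 look.py 9
```

```text
t 11.62 ee [ 0.7012 -0.0393  0.1711] box [ 0.1458 -0.0002  0.1711] F [-0.29  0.24 -0.49] w 0.0006
tool y yaw 11.0 shift mm [  45.7 -161.8   41.2]
```

View pics/both9.png

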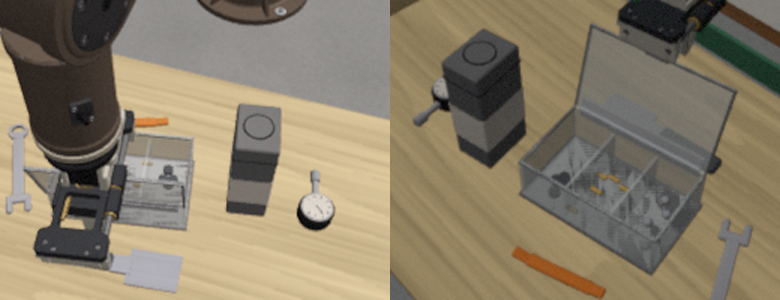

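Tool behind the lid at box x = 146 mm, lid untouched. I'll push along -tool y.

>>> servo_tool([
  [[0,-4,0],0,0],
  [[0,-9,0],0,0],
  [[0,-14,0],0,0],
  [[0,-19,0],0,0],
  [[0,-24,0],0,0],
  [[0,-28,0],0,0],
  [[0,-32,0],0,0],
  [[0,-36,0],0,0],
  [[0,-40,0],0,0],
  [[0,-44,0],0,0],
  [[0,-48,0],0,0],
  [[0,-52,0],0,0],
])

```text
t: 12.72
ee_pos: [0.6499, -0.0494, 0.1717]
tool_rot: [-0.0, 0.636, 0.772, -0.0]
force: [-0.1, -0.0, 0.4]
gripper_width: 0.0003
```

```bash
python3 look.py 10
```

```text
t 12.72 ee [ 0.6499 -0.0494  0.1717] box [ 0.0936 -0.0002  0.1717] F [-0.06 -0.02  0.43] w 0.0003
tool y yaw 11.0 shift mm [  45.7 -109.6   41.7]
```

View pics/both10.png

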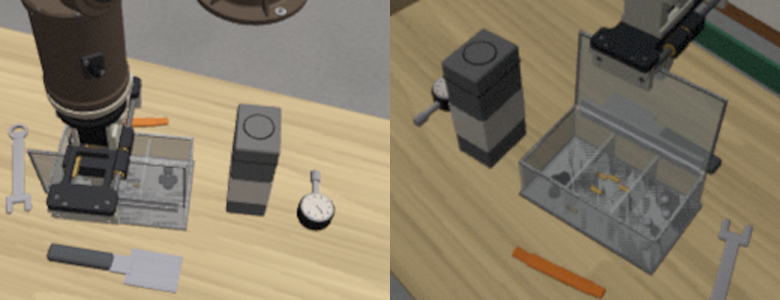

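>>> servo_tool([
  [[0,-4,0],0,0],
  [[0,-9,0],0,0],
  [[0,-14,0],0,0],
  [[0,-19,0],0,0],
  [[0,-24,0],0,0],
  [[0,-29,0],0,0],
  [[0,-34,0],0,0],
  [[0,-39,0],0,0],
  [[0,-44,0],0,0],
  [[0,-49,0],0,0],
  [[0,-54,0],0,0],
  [[0,-59,0],0,0],
])

```text
t: 13.82
ee_pos: [0.5919, -0.0607, 0.1717]
tool_rot: [-0.0, 0.636, 0.772, -0.0]
force: [0.3, -0.6, -0.4]
gripper_width: 0.0006
```

```bash
python3 look.py 11
```

```text
t 13.82 ee [ 0.5919 -0.0607  0.1717] box [ 0.0345 -0.0002  0.1717] F [ 0.31 -0.57 -0.42] w 0.0006
tool y yaw 11.0 shift mm [ 45.7 -50.5  41.7]
```

View pics/both11.png

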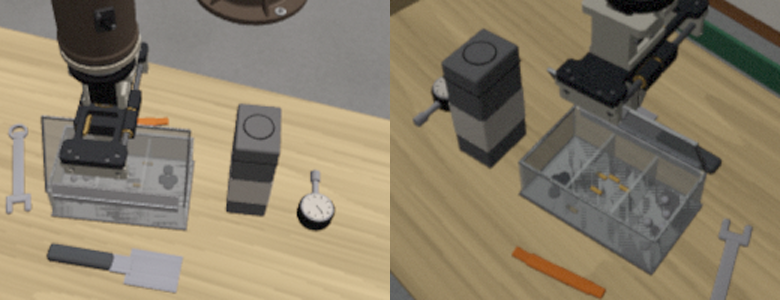

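>>> servo_tool([
  [[0,-4,0],0,0],
  [[0,-8,0],0,0],
  [[0,-12,0],0,0],
  [[0,-16,0],0,0],
  [[0,-20,0],0,0],
  [[0,-24,0],0,0],
  [[0,-28,0],0,0],
  [[0,-30,0],0,0],
  [[0,-30,0],0,0],
  [[0,-30,0],0,0],
  [[0,-30,0],0,0],
  [[0,-30,0],0,0],
])

```text
t: 14.92
ee_pos: [0.5632, -0.0662, 0.1717]
tool_rot: [0.0, 0.636, 0.772, 0.0]
force: [-0.0, 0.3, -0.0]
gripper_width: 0.0004
```

```bash
python3 look.py 12
```

```text
t 14.92 ee [ 0.5632 -0.0662  0.1717] box [ 0.0052 -0.0002  0.1717] F [-0.05  0.27 -0.04] w 0.0004
tool y yaw 11.01 shift mm [ 45.7 -21.2  41.7]
```

View pics/both12.png

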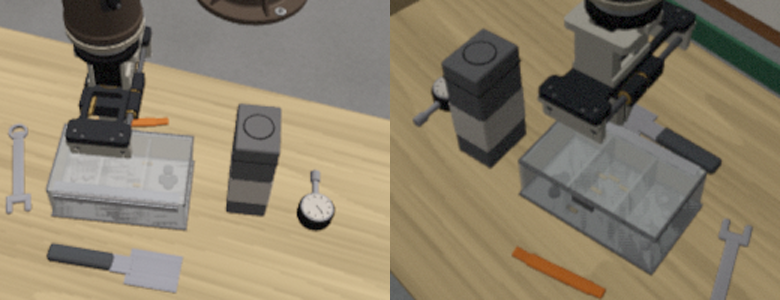

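The lid is lying shut: the latch tab is at the front rim and the lid covers the box. I'll lift clear and check once more.

>>> servo_tool([
  [[0,0,-8],0,0],
  [[0,0,-20],0,0],
  [[0,0,-35],0,0],
  [[0,0,-50],0,0],
  [[0,0,-65],0,0],
  [[0,0,-80],0,0],
  [[0,0,-92],0,0],
  [[0,0,-98],0,0],
  [[0,0,-100],0,0],
  [[0,0,-100],0,0],
  [[0,0,-100],0,0],
  [[0,0,-100],0,0],
])

```text
t: 16.02
ee_pos: [0.5625, -0.0662, 0.271]
tool_rot: [-0.0, 0.636, 0.772, -0.0]
force: [-0.3, -0.3, 0.5]
gripper_width: 0.0003
```

```bash
python3 look.py 13
python3 - <<'E'
from h import *
ims=[]
d=pickle.load(open('scene_13.pkl','rb'))['image'][170:320,160:390,::-1]
cv2.imwrite('pics/f1.png',cv2.resize(d,None,fx=3.4,fy=3.4,interpolation=2))
d=pickle.load(open('side_13.pkl','rb'))['image'][110:310,170:420,::-1]
cv2.imwrite('pics/f2.png',cv2.resize(d,None,fx=3,fy=3,interpolation=2))
E
```

```text
t 16.02 ee [ 0.5625 -0.0662  0.271 ] box [ 4.60e-03 -1.00e-04  2.71e-01] F [-0.28 -0.35  0.54] w 0.0003
tool y yaw 11.0 shift mm [ 45.5 -20.4 141. ]
```

View pics/f1.png

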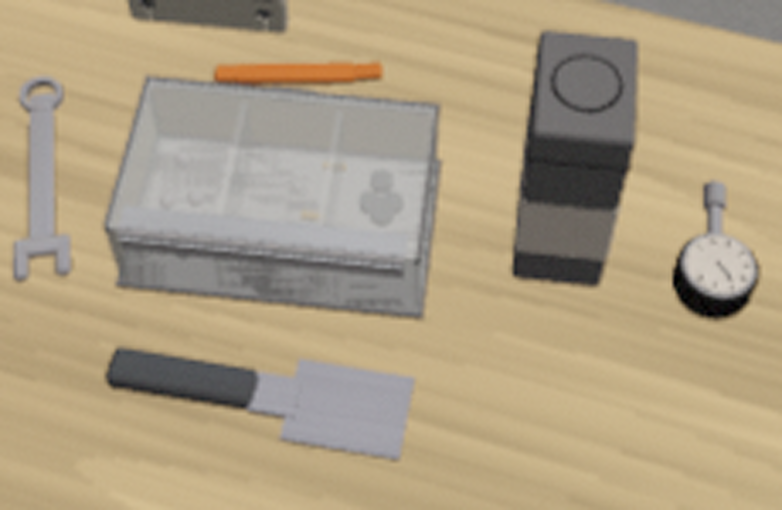

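View pics/f2.png

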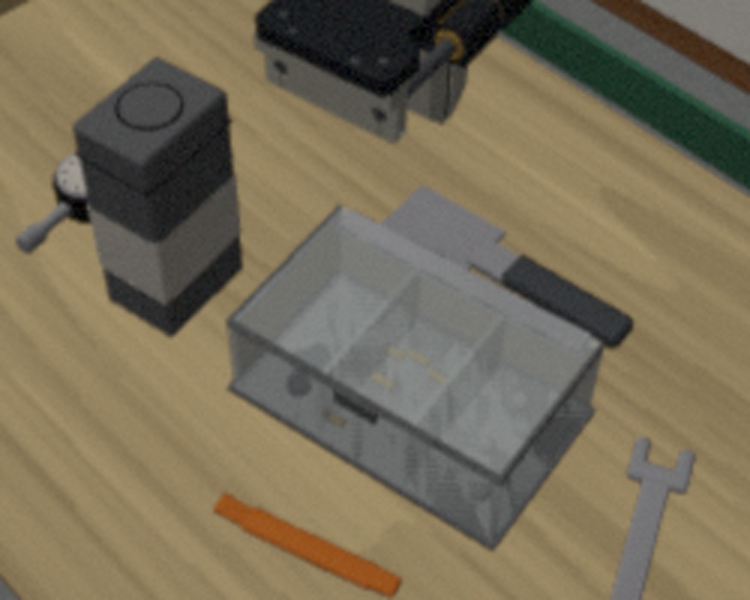

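The lid lies flush on the rim, the tin stands, and the bystanders are at the same pixels as at the start.

```bash
python3 -c "
from plant import workorder
print(workorder.close_job())"
```

```text
the job is handed in; nothing more can be done
None
```

The tin stands upright on its own foot and the lid is shut. I handed the job in at about 16 s of the 48 s allowed. The hand-in gives no verdict, so this rests on my own camera checks.

**Tin:** I pushed its top edge slowly towards the box's +y with the closed fingertips, with at most about 2 N showing in the force readings. At about 19° it dropped onto its base, rocked once and settled. The box-side edge then measured box y = 163 mm at both top and bottom, so it is vertical as near as the pictures can show. Its top centre measured 187 mm high, against 188 mm expected. The bottom box-side edge stayed within about 3 mm of where it began.

**Lid:** I pushed it from behind until it fell shut by itself. The last pictures show it flush with the rim and the latch tab at the front. I judged this by eye and did not measure the angle.

**Bystanders and gripper:** The wrench, gauge, scraper and tire lever appear where they were at the start, also judged by eye. The gripper was about 18 cm above the closed box, touching nothing.

No check failed. The largest disagreement was 3.5 mm between the two camera views when I measured the tin's top.

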